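Open the test fixture's lid to its stop and load a board

ROBOT

A 7-joint arm with a two-finger parallel gripper is mounted at the origin on the work surface; the furniture and walls round the work are solid. World frame = base frame: x ahead of the robot, y to its left, z up, the work surface at z = 0. Lengths are in m, angles in rad, forces in N, time in s.
With the tool pointing down it reaches from about 0.4 to 0.9 m from the base axis. Payload 5.5 kg.
Tool frame: the origin (TCP) lies at the very end of the fingers, on their centre line; the grasp point (between the pads) lies 19 mm behind it (grip_point_offset is the distance from the TCP to the grasp point, in m); z points along the fingers, y is the line along which they close (so a half turn about z gives the same grasp; the last joint's range is limited). The gripper opens to 92 mm and grips with 3 to 60 N. Pads are 19 mm wide; open, the fingers measure 130 mm over their backs; the gripper's body (75 mm by 190 mm) begins 47 mm behind the grasp point.
Start: joints at [-0.854, 0.501, -0.427, 1.55, 0.221, 1.138, -0.21], TCP at [0.285, 0.584, 0.227] pointing down, gripper open.
Joint ranges: [-2.88, 2.88], [-0.31, 2.03], [-1.54, 1.56], [0.2, 2.42], [-1.41, 4.55], [0.19, 2.02], [-2.57, 2.57]. Speed limits (rad/s): [2.57, 2.57, 3.14, 3.14, 3.14, 3.14, 3.14].

INTERFACE

Orientations are given as a unit quaternion [x, y, z, w].
In Python, from bench import get_state, camera, job_done, recognise, trace, mark_of, grip_point_offset gives the robot as it stands. The module is installed in compiled form; this text tells all that it offers.
- The arm moves only by the tool carry_out, never from a script. Its argument "rows" is a list of rows, each a list of 7 numbers: the opening, from 0 (shut) to 1 (fully open), then the shift along the tool's x, y, z in m, then the turn, a rotation vector about the tool's x, y, z in rad. In form: [[gripper, x, y, z, ax, ay, az], ...]. A call has exactly 10 rows; each row shifts and turns the commanded pose from where the row before left it, along the tool's axes as they then stand; what a row does not reach is not made up. A row lasts 1/8 s, in which the tool goes at most 62.5 mm and 10.7 degrees, less where a joint would pass 70% of its speed; a pose out of reach is approached as far as the arm can. A call is refused whole if a number of a shift passes 0.0625 or a number of a turn 0.188, either way. A call with a gripper value outside its range is refused whole. The fingers move at their own pace and stop on an object; "newtons" is the grip in N (left out, the last holds). Time passes only in rows, so rows that do not move let the fingers close, or fill a call up. It gives the time, the measured TCP pose, the force, the opening and the grip force at its end, in the units of the state.
- get_state(): the state, without advancing time (a new reading comes with each control period).
- camera(name): name is "scene" or "top" or "wrist"; returns a dict with "image" (400x640x3 uint8, blue, green, red), "camera_matrix" (3x3 intrinsics, pixels), "rvec" (rotation vector, rad) and "tvec" (3), from world to camera coordinates, as OpenCV has them; the wrist camera has in their place "T_tool_cam" (4x4, takes a point from camera to tool coordinates, whose origin is the TCP and whose axes are the flange's). Camera axes: x right, y down, z forward; pixel columns grow to the right and rows downward; lengths in m; the calibration is good to about 2 mm. A picture is of the moment at which its call begins: read the wrist's pose just before it. There is no depth.
- job_done(): hands the job in; it is judged then, once.
Trained networks look in a picture, given as the dict that the camera call returned (one of the last four; its "shot" number tells which), for a name from the list of things; names that differ only in an ending like _2 or _b are one class to them, and where a whole thing is asked for, a point or a joint stands for the part that bears it (a point fixed in the world has none). Each returns a list of dicts, best first, with "conf" (0 to 1); they miss things now and then, are a little off and sometimes report something else, mostly with a low value. They report only what shows in the picture. A call takes as long as a camera call. They do not tell look-alikes from the thing itself.
- recognise(picture, thing): "bbox" ([left, top, right, bottom] in pixels, round what is visible of it).
- trace(picture, thing): "pixels" (400x640 bool, what is visible of it) and "bbox" ([left, top, right, bottom] in pixels, round what is visible of it).
- mark_of(picture, thing): "uv" ([column, row] in pixels: a listed point, or the origin of a listed thing).
The state is a dict: "t": time; "joints": joint angles; "joint_vel": joint speeds; "joint_torque": joint torques, N m; "position": TCP position; "orientation": TCP orientation; "ft_force": force on the tool from outside, world axes, zero at the start; "wrist_torque": the same for the moment, N m; "width": opening from 0.0 (shut) to 1.0 (fully open); "finger_force": force on a finger pad.
Only numpy, scipy, OpenCV 4.12 (cv2) and the standard library are available. Lean on these libraries where they do the work, as an engineer would, in place of code of your own. Each camera call takes 0.05 s, during which the arm holds its last target. There are 200 camera calls.

TASK

Swing the lid of the test fixture up by its bar and over, past upright, until you feel it come to rest against its back stop - gently, neither letting it drop nor forcing it on the stop, which may be set anywhere - then take the circuit board by its heat sink and seat it on the two guide pins with its screw terminal toward the hinge, lying flat on its rests. Leave the lid leaning on its stop, press lightly and do not disturb the other things on the bench.

Things in the scene. Friction and masses are not known exactly. Their poses are not given: they have to be found in the camera images.
- fixture: bench test fixture, fixed: grey box 115x150 mm (x, y) under a black top plate 129x154, top 50 mm up; origin on the bench under the plate's centre, x toward its hinge (away from its front), z up. Two 9 mm hinge cheeks at the back corners, 84 mm tall. The lid's stop screw sits low on its back, out of sight
- nest (a point): nest centre, at the height of the board's seat: 54 mm above the bench, 100 mm in front of the hinge axis, axes as the fixture's. Two guide pins, 4 mm dia with tapered noses, rise 10.5 mm above the seat at (+27, -17) and (-27, +10) mm (x, y); two rests at the seat's height. A seated board has its underside centre here, x and y along these
- hinge (a point): the middle of the lid's hinge axis, which is level and runs along the fixture's y, 74 mm above the bench
- lid (a joint): lid angle (rad): 0 shut and level, grows as it opens, 1.571 upright. No latch, hardly any friction, about 0.3 kg: it falls if let go. Past upright its weight carries it to a rubber-tipped back stop, set anew each time between about 1.72 and 2.12. The rubber gives only a few mm at the bar: a push of 4 N there is enough, over 8 N too much
- lid_bar (a point): middle of the lid's round handle bar: 10 mm dia, 104 long parallel to the hinge, 177 mm from the hinge axis and 40 mm beyond the lid's front edge; legs at 45 mm either side, free between them; it can turn within the fingers. The lid is an 8 mm aluminium frame 112 wide; four 12 mm pusher rods stand on its underside
- sink_mid (a point): centre of the finned heat sink (25 x 30 x 20 mm in x, y, z) in the middle of the board, where to grip it: across its 30 mm (along its y), the fingers staying above the board. Board axes; 13 mm above the board's underside, so 10 mm above the board's top
- board: loose circuit board 70x50x3 mm (x, y, z), about 0.07 kg, origin at the centre of its underside. Screw terminal (12x34x11) along its +x end, can capacitor (16 dia, 25 tall) near its -x end, heat sink in the middle. Two 6 mm holes at (+27, -17) and (-27, +10) mm fit the guide pins, one way round only
- board_mid (a point): centre of the board's underside
- tweezers_steel: steel tweezers, 130 long mm, not part of the job
- cap_blue: upright can capacitor, 16 dia, 25 tall mm, not part of the job
- trim_pot: small potentiometer with upright shaft, 17x17x24 mm, not part of the job
- screwdriver_yellow: precision screwdriver, 145 long mm, not part of the job
- multimeter: hand multimeter on its back, 152x74x45 mm, not part of the job
- flux_bottle: small bottle, 42 dia, 93 tall mm, not part of the job
- wick_spool: flat spool, 54 dia, 14 tall mm, not part of the job
- job_notebook: notebook, 148x109x14 mm, not part of the job
- side_cutters: side cutters lying flat, 127x53 mm, not part of the job
- tip_box: small hinged-look box, 77x53x22 mm, not part of the job
There are look-alikes about, which are no part of the job. What is shaped like the board but purple is not meant.

How it is judged:
On the way, in this order (a step that is already met when the one before it is completed fails the run):
1. the lid rests against its back stop (value of joint lid above 1.65 rad and contact force between lid and fixture above 0.2 N), for 0.2 s.
2. the board lies seated on the guide pins (z of board_mid in the frame of nest between -0.0015 and 0.0015 m and horizontal distance between board_mid and nest below 0.003 m and angle between the x axis of board and the x axis of fixture, either way round below 0.08 rad and angle between board's own z axis and vertical below 0.04 rad), for 0.2 s.
At the end, for the whole second after the job is handed in: The lid leans at rest on its back stop, past upright, touching it with at least 0.2 N; the board lies at rest on the guide pins: underside within 1.5 mm of the seat height, centre within 3 mm of the nest's, tilt under 0.04 rad, turned within 0.08 rad of the fixture, terminal to the hinge (all of step 1 and all of step 2 and linear speed of board below 0.01 m/s and velocity of joint lid between -0.05 and 0.05 rad/s).
It fails at once if the lid is forced against its stop (over 40 N there, about 10 N at the bar) (contact force between lid and fixture above 40 N).
It fails at once if the lid drops against its stop (past 1.68 rad faster than 0.8 rad/s) (value of joint lid above 1.68 rad and velocity of joint lid above 0.8 rad/s).
It fails at once if the lid drops shut (below 0.3 rad faster than 1.5 rad/s) (value of joint lid below 0.3 rad and velocity of joint lid below -1.5 rad/s).
It fails at once if the board is pressed on the fixture with more than 30 N (contact force between board and fixture above 30 N).
It fails at once if another thing on the bench is disturbed (moved over 20 mm) (distance of any of tweezers_steel, cap_blue, trim_pot, screwdriver_yellow, multimeter, flux_bottle, wick_spool, job_notebook, side_cutters, tip_box from where it was at the start of the episode above 0.02 m).
It also fails if it takes over 69 s, if anything falls off the work surface, if the arm or the gripper's body presses on something with over 40 N, if the wrist force passes 120 N, or if a joint passes its speed limit or range.

## Working session

There is one attempt and no reset: what is moved stays moved. The work goes in short steps, Python scripts to look and compute and a tool call to move; the robot and the scene stay as the last step left them, time stands still between calls to the robot, and variables do not carry over. Pictures are saved under pics/ and viewed, at most 10 in all, crops included, and the job is handed in when it is done.

Besides the shell and the picture viewer there is one more tool, called after "Emit:" as name(argument=value, ...) on one line, values as JSON. carry_out: Moves the arm, as the interface text tells. Its arguments: {"type":"object","properties":{"rows":{"type":"array","items":{"type":"array","items":{"type":"number"}}},"newtons":{"type":"number"}},"required":["rows"]}

```bash
mkdir -p pics; cat > h.py <<'E'
import numpy as np, cv2
from scipy.spatial.transform import Rotation as R
from bench import *
def proj(c):
    K=np.array(c["camera_matrix"]);
    if "rvec" in c:
        Rm=cv2.Rodrigues(np.array(c["rvec"],float))[0]; t=np.array(c["tvec"],float).ravel()
    else:
        s=c["state"]; T=np.eye(4); T[:3,:3]=R.from_quat(s["orientation"]).as_matrix(); T[:3,3]=s["position"]
        Ti=np.linalg.inv(T@np.array(c["T_tool_cam"])); Rm=Ti[:3,:3]; t=Ti[:3,3]
    return K,Rm,t
def cam(n):
    s=get_state(); c=camera(n); c["state"]=s; return c
def onplane(c,uv,z):
    K,Rm,t=proj(c); d=Rm.T@np.linalg.inv(K)@np.array([uv[0],uv[1],1.]); o=-Rm.T@t
    return o+d*(z-o[2])/d[2]
def pix(c,P):
    K,Rm,t=proj(c); p=K@(Rm@np.asarray(P,float)+t); return p[:2]/p[2]
def tri(cs,uvs):
    A=[];b=[]
    for c,uv in zip(cs,uvs):
        K,Rm,t=proj(c); d=Rm.T@np.linalg.inv(K)@np.array([uv[0],uv[1],1.]); d/=np.linalg.norm(d); o=-Rm.T@t
        M=np.eye(3)-np.outer(d,d); A.append(M); b.append(M@o)
    P=np.linalg.lstsq(np.vstack(A),np.hstack(b),rcond=None)[0]
    return P,[np.linalg.norm(pix(c,P)-np.array(u)) for c,u in zip(cs,uvs)]
E
python3 - <<'E'
from h import *
np.set_printoptions(precision=4,suppress=True)
print(get_state()); print(grip_point_offset)
cs={n:cam(n) for n in("scene","top")}
for n,c in cs.items():
    cv2.imwrite(f"pics/{n}0.png",c["image"]); K,Rm,t=proj(c); print(n,K.ravel(),-Rm.T@t,Rm[2])
    for th in("nest","hinge","lid_bar","sink_mid","board_mid","fixture"):
        print(n,th,[(np.round(d["uv"],1),round(d["conf"],2)) for d in mark_of(c,th)[:3]])
    for th in("board","lid","flux_bottle","multimeter"):
        print(n,th,[(np.round(d["bbox"]),round(d["conf"],2)) for d in recognise(c,th)[:3]])
E
```

```text
{'t': 0.0, 'joints': array([-0.8538,  0.5019, -0.4268,  1.5515,  0.2208,  1.1383, -0.2103]), 'joint_vel': array([ 0.0009,  0.0012,  0.0004,  0.    ,  0.0012, -0.0001, -0.0023]), 'joint_torque': array([  0.001 , -56.6606,  -5.8161, -27.9117,  -0.0685,   0.0307,
         0.0002]), 'position': array([0.2847, 0.5836, 0.2257]), 'orientation': array([ 0.2249,  0.9744, -0.001 , -0.0003]), 'ft_force': array([-0.1868, -0.684 ,  0.3191]), 'wrist_torque': array([-0.006 ,  0.0272,  0.0201]), 'finger_force': 0.0, 'width': 1.0012326303767716}
0.0188
scene [381.9009   0.     309.6303   0.     381.9009 198.2479   0.       0.
   1.    ] [-0.0381 -0.3629  0.8569] [ 0.5891  0.3431 -0.7316]
scene nest [(array([285. , 219.7]), 0.87), (array([206.2, 179.9]), 0.61)]
scene hinge [(array([309.8, 193.3]), 0.97)]
scene lid_bar [(array([263.5, 231.6]), 0.82)]
scene sink_mid [(array([336.5, 256.9]), 0.81), (array([382.9, 242.1]), 0.68)]
scene board_mid [(array([383.7, 240.5]), 0.89), (array([336.2, 259. ]), 0.69)]
scene fixture [(array([288. , 224.2]), 0.62)]
scene board [(array([370., 236., 396., 254.]), 0.84),
[... 270 characters left out ...]
0.     323.5117   0.     506.0916 203.5141   0.       0.
   1.    ] [0.3868 0.0265 1.6684] [ 0.1139 -0.0003 -0.9935]
top nest [(array([323.9, 222.6]), 0.56)]
top hinge []
top lid_bar [(array([315.7, 249. ]), 0.77)]
top sink_mid [(array([375.4, 229.2]), 0.68), (array([399.9, 194.8]), 0.64)]
top board_mid [(array([398.6, 192.5]), 0.85), (array([377.4, 231.1]), 0.72)]
top fixture [(array([321.6, 219.4]), 0.75), (array([323.2, 254.8]), 0.47)]
top board [(array([388., 184., 413., 208.]), 0.84), (array([367., 217., 382., 240.]), 0.71)]
top lid [(array([298., 179., 344., 252.]), 0.68)]
top flux_bottle [(array([427., 226., 442., 241.]), 0.66)]
top multimeter [(array([202., 192., 238., 238.]), 0.69)]
```

```bash
python3 -c "
import cv2,numpy as np
a=cv2.imread('pics/scene0.png');b=cv2.imread('pics/top0.png');print(a.shape)"
```

```text
(400, 640, 3)
```

View pics/scene0.png

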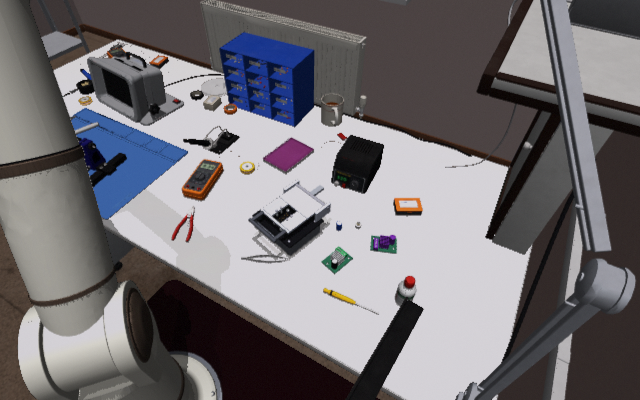

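View pics/top0.png

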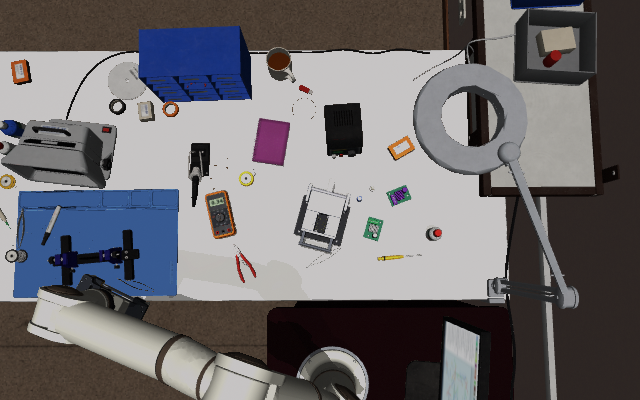

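The scene view shows the shut fixture near (290,215) with its bar toward the robot at (263,232). The green board is at (337,258) and the purple look-alike at (383,242). In the top view the fixture is at (322,215), the board at (373,229) and the tweezers just left of the front, around (320,260).

```bash
python3 - <<'E'
from h import *
np.set_printoptions(precision=4,suppress=True)
s,t=cam("scene"),cam("top")
print("bar",tri([s,t],[(263.5,231.6),(315.7,249)]))
print("board",tri([s,t],[(336.2,259),(377.4,231.1)]), onplane(t,(373.5,229),.01), onplane(s,(336.5,257),.013))
print("hinge",onplane(s,(309.8,193.3),.074))
for c in (s,t):
    m=trace(c,"lid")[0]["pixels"].astype(np.uint8); 
    f=trace(c,"fixture")[0]["pixels"].astype(np.uint8)
    for q in (m,f):
        r=cv2.minAreaRect(cv2.findNonZero(q)); print(r); print(np.array([onplane(c,p,.06) for p in cv2.boxPoints(r)]))
for th in("tweezers_steel","cap_blue","trim_pot","screwdriver_yellow","multimeter","flux_bottle","wick_spool","job_notebook","side_cutters","tip_box"):
    d=recognise(t,th)
    if d: b=d[0]["bbox"]; print(th,d[0]["conf"],np.array([onplane(t,p,.02)[:2] for p in((b[0],b[1]),(b[2],b[3]))]).ravel())
a=t["image"][150:280,270:450]; cv2.imwrite("pics/crop1.png",cv2.resize(a,None,fx=4.4,fy=4.4,interpolation=cv2.INTER_CUBIC))
b=s["image"][170:290,230:410]; cv2.imwrite("pics/crop2.png",cv2.resize(b,None,fx=4.4,fy=4.4,interpolation=cv2.INTER_CUBIC))
E
```

```text
bar (array([0.4276, 0.0492, 0.0753]), [np.float64(1.004046329899035), np.float64(0.8226556694737772)])
board (array([ 0.4816, -0.1448,  0.0275]), [np.float64(1.6500399449511622), np.float64(1.3166474214030048)]) [ 0.4919 -0.1376  0.01  ] [ 0.494  -0.1353  0.013 ]
hinge [0.6092 0.0135 0.074 ]Traceback (most recent call last):
  File "<stdin>", line 8, in <module>
IndexError: list index out of range
```

Emit:
carry_out(rows=[[1,-0.031,-0.034,-0.0174,0,0,0],[1,-0.031,-0.034,-0.0174,0,0,0],[1,-0.031,-0.034,-0.0174,0,0,0],[1,-0.031,-0.034,-0.0174,0,0,0],[1,-0.031,-0.034,-0.0174,0,0,0],[1,-0.031,-0.034,-0.0174,0,0,0],[1,-0.031,-0.034,-0.0174,0,0,0],[1,-0.031,-0.034,-0.0174,0,0,0],[1,-0.031,-0.034,-0.0174,0,0,0],[1,-0.031,-0.034,-0.0174,0,0,0]])

```text
t: 2.5
position: [0.4146, 0.1413, 0.4016]
orientation: [0.225, 0.974, 0.0, 0.0]
ft_force: [0.5, -0.1, -1.5]
width: 0.996
finger_force: 0.0
```

Emit:
carry_out(rows=[[1,-0.031,-0.034,0,0,0,0],[1,-0.031,-0.034,0,0,0,0],[1,-0.031,-0.034,0,0,0,0],[1,-0.031,-0.034,0,0,0,0],[1,0,0,0,0,0,0.18],[1,0,0,0,0,0,0.18],[1,0,0,0,0,0,0.18],[1,0,0,0,0,0,0.18],[1,0,0,0,0,0,0.18],[1,0,0,0,0,0,0.18]])

```text
t: 3.75
position: [0.4663, -0.0337, 0.4008]
orientation: [0.696, 0.718, 0.0, 0.0]
ft_force: [-1.0, -0.2, -0.6]
width: 0.999
finger_force: 0.0
```

```bash
python3 - <<'E'
from h import *
np.set_printoptions(precision=4,suppress=True)
w=cam("wrist"); print(w["state"]["position"],R.from_quat(w["state"]["orientation"]).as_matrix(),w["state"]["joints"]); print(w["T_tool_cam"],w["camera_matrix"])
cv2.imwrite("pics/w1.png",w["image"])
Z=dict(nest=.054,hinge=.074,lid_bar=.075,sink_mid=.013,board_mid=0,lid=.074,fixture=0)
for th,z in Z.items(): print(th,[(np.round(d["uv"],1),round(d["conf"],2),onplane(w,d["uv"],z)) for d in mark_of(w,th)[:3]])
for th in ("board","lid","fixture"):
  for d in trace(w,th)[:2]:
    r=cv2.minAreaRect(cv2.findNonZero(d["pixels"].astype(np.uint8))); print(th,d["conf"],r,"\n",np.array([onplane(w,p,.003 if th=="board" else .074) for p in cv2.boxPoints(r)]))
E
```

```text
[ 0.4663 -0.0337  0.4008] [[-0.0314  0.9995  0.0003]
 [ 0.9995  0.0314  0.    ]
 [ 0.      0.0003 -1.    ]] [-0.0314  0.0069  0.0465  1.7512 -0.0004  1.3833  0.0465]
[[ 0.0004 -0.9615 -0.2747  0.0739]
 [ 1.      0.0003  0.0004  0.0002]
 [-0.0003 -0.2747  0.9615 -0.158 ]
 [ 0.      0.      0.      1.    ]] [[353.7021   0.     315.0942]
 [  0.     353.7021 195.4129]
 [  0.       0.       1.    ]]
nest [(array([342.7, 101.3]), 0.67, array([0.5027, 0.0322, 0.054 ]))]
hinge []
lid_bar [(array([292.8,  86.4]), 0.97, array([0.4349, 0.0492, 0.075 ])), (array([482.3, 263.9]), 0.46, array([ 0.7239, -0.1973,  0.075 ]))]
sink_mid [(array([392. , 259.1]), 0.96, array([ 0.603 , -0.2236,  0.013 ])), (array([328.6, 208.9]), 0.92, array([ 0.492 , -0.1377,  0.013 ]))]
board_mid [(array([333.6, 208.5]), 0.95, array([ 0.5009, -0.141 ,  0.    ])), (array([329.6, 204.9]), 0.69, array([ 0.494, -0.135,  0.   ])), (array([390.7, 258.6]), 0.66, array([ 0.6039, -0.229 ,  0.    ]))]Traceback (most recent call last):
  File "<stdin>", line 6, in <module>
ValueError: it knows: board, board_mid, cap_blue, fixture, flux_bottle, hinge, job_notebook, lid_bar, multimeter, nest, screwdriver_yellow, side_cutters, sink_mid, tip_box, trim_pot, tweezers_steel, wick_spool
```

View pics/w1.png

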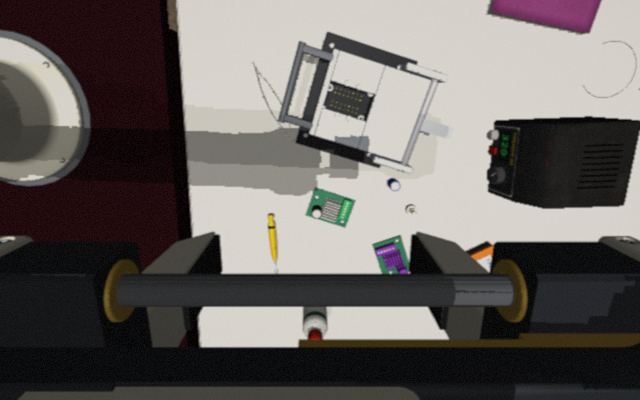

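The wrist view shows the bar at the left, (293,86), the hinge at the right near (425,120), and the green board at (330,207) with its capacitor left and its terminal right, so it already faces roughly the right way. Next I go low over the bar for a finer look.

Emit:
carry_out(rows=[[1,0.0105,-0.0036,0.025,0,0,0],[1,0.0105,-0.0036,0.025,0,0,0],[1,0.0105,-0.0036,0.025,0,0,0],[1,0.0105,-0.0036,0.025,0,0,0],[1,0.0105,-0.0036,0.025,0,0,0],[1,0.0105,-0.0036,0.025,0,0,0],[1,0.0105,-0.0036,0.025,0,0,0],[1,0.0105,-0.0036,0.025,0,0,0],[1,0,0,0,0,0,0.12],[1,0,0,0,0,0,0.12]])

```text
t: 5.3
position: [0.4342, 0.0492, 0.2003]
orientation: [0.776, 0.631, -0.0, -0.0]
ft_force: [-0.2, 1.2, -0.4]
width: 1.001
finger_force: 0.0
```

```bash
python3 - <<'E'
from h import *
np.set_printoptions(precision=4,suppress=True)
w=cam("wrist"); print(w["state"]["position"],R.from_quat(w["state"]["orientation"]).as_matrix()); 
cv2.imwrite("pics/w2.png",w["image"])
for th,z in dict(nest=.054,hinge=.074,lid_bar=.074,fixture=0).items(): print(th,[(np.round(d["uv"],1),round(d["conf"],2),onplane(w,d["uv"],z)) for d in mark_of(w,th)[:3]])
# old pic w1
w1=dict(w); w1["image"]=cv2.imread("pics/w1.png"); w1["state"]=dict(position=[.4663,-.0337,.4008],orientation=R.from_matrix([[-.0314,.9995,0],[.9995,.0314,0],[0,0,-1]]).as_quat())
print("bar tri",tri([w,w1],[mark_of(w,"lid_bar")[0]["uv"],(292.8,86.4)]))
hsv=cv2.cvtColor(w1["image"],cv2.COLOR_BGR2HSV)[180:235,298:362]
m=((hsv[...,0]>35)&(hsv[...,0]<95)&(hsv[...,1]>60)).astype(np.uint8); r=cv2.minAreaRect(cv2.findNonZero(m))
P=np.array([onplane(w1,p+np.array([298,180]),.003) for p in cv2.boxPoints(r)]); print(r,P,P.mean(0)); print([np.linalg.norm(P[i]-P[i-1]) for i in range(4)],[np.arctan2(*(P[i]-P[i-1])[[1,0]]) for i in range(4)])
E
```

```text
[0.4342 0.0492 0.2003] [[ 0.2028  0.9792 -0.0009]
 [ 0.9792 -0.2028 -0.0001]
 [-0.0003 -0.0008 -1.    ]]
nest [(array([396.8, 183.7]), 0.67, array([0.5048, 0.0323, 0.054 ]))]
hinge [(array([291.2, 195.7]), 0.52, array([0.4133, 0.0458, 0.074 ])), (array([312.6, 184.4]), 0.46, array([0.4328, 0.0517, 0.074 ]))]
lid_bar [(array([313. , 183.9]), 0.85, array([0.4332, 0.052 , 0.074 ])), (array([400.9, 315.7]), 0.34, array([ 0.4873, -0.0875,  0.074 ]))]
fixture [(array([396.6, 170.8]), 0.58, array([ 0.5164,  0.0301, -0.    ]))]
bar tri (array([0.4334, 0.0495, 0.0637]), [np.float64(0.9194592964792484), np.float64(0.5910459498466231)])
((32.04999542236328, 27.349998474121094), (41.42583465576172, 28.46049690246582), 18.43494987487793) [[ 0.4552 -0.1515  0.003 ]
 [ 0.4687 -0.1047  0.003 ]
 [ 0.5338 -0.1249  0.003 ]
 [ 0.5217 -0.1726  0.003 ]] [ 0.4948 -0.1384  0.003 ]
[np.float64(0.06974114342396703), np.float64(0.04864322995061316), np.float64(0.06820348375444954), np.float64(0.049227606017492195)] [np.float64(2.8339422063443274), np.float64(1.2903363267775045), np.float64(-0.30003955495694173), np.float64(-1.8202737614202862)]
```

View pics/w2.png

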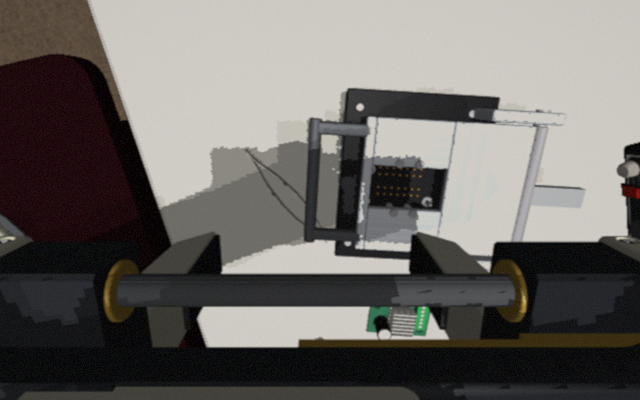

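The low view shows the bar from (317,122) to (310,238), the hinge rod near (531,185) and the plate's upper edge from (348,90) to (498,100). So the fixture's yaw is about -0.26 rad, and I'll refine it on the edges.

```bash
python3 - <<'E'
from h import *
np.set_printoptions(precision=4,suppress=True)
w=cam("wrist"); g=cv2.cvtColor(w["image"],cv2.COLOR_BGR2GRAY)
l=cv2.createLineSegmentDetector().detect(g)[0].reshape(-1,4)
print(w["state"]["position"])
for a in l:
    L=np.hypot(a[2]-a[0],a[3]-a[1])
    if L>35 and 295<min(a[0],a[2]) and max(a[0],a[2])<600 and max(a[1],a[3])<265:
        p,q=onplane(w,a[:2],.074),onplane(w,a[2:],.074); d=q-p
        v=np.arctan2(d[1],d[0]); v=(v+np.pi/4)%(np.pi/2)-np.pi/4
        print(np.round(a),round(v,3),p[:2],q[:2])
E
```

```text
[0.4345 0.049  0.2008]
[354. 248. 408. 251.] -0.262 [ 0.4575 -0.0122] [ 0.5032 -0.0245]
[408. 259. 334. 255.] -0.259 [ 0.5022 -0.0318] [ 0.4392 -0.0151]
[497. 241. 597. 241.] -0.2 [ 0.5801 -0.0305] [ 0.6654 -0.0479]
[533. 127. 368. 116.] -0.264 [0.6142 0.0627] [0.4871 0.097 ]
[349.  87. 496.  97.] -0.263 [0.4763 0.1213] [0.5864 0.0916]
[365. 133. 355. 233.] -0.267 [0.4829 0.0847] [0.4602 0.0017]
[516. 113. 473. 108.] -0.316 [0.6012 0.0765] [0.5688 0.0871]
[447. 164. 439. 215.] -0.26 [0.5447 0.0465] [0.5333 0.0036]
[321. 136. 314. 226.] -0.267 [0.4477 0.0895] [0.4274 0.0153]
[533. 184. 582. 187.] -0.264 [0.6126 0.0151] [0.6524 0.0044]
[334. 228. 338. 178.] -0.248 [0.4439 0.0098] [0.4547 0.0526]
[305. 201. 307. 119.] -0.239 [0.424  0.0389] [0.4399 0.1041]
[581. 190. 532. 187.] -0.265 [0.6515 0.002 ] [0.6116 0.0128]
[509. 238. 534. 129.] -0.262 [ 0.5908 -0.0298] [0.6151 0.0608]
[363. 124. 318. 123.] -0.223 [0.4823 0.0915] [0.4475 0.0994]
[456. 124. 450. 163.] -0.259 [0.5546 0.0768] [0.5466 0.0466]
[446. 166. 453. 124.] -0.264 [0.5434 0.0452] [0.5521 0.0774]
[371. 154. 374. 119.] -0.258 [0.4846 0.0666] [0.4917 0.0935]
[532. 194. 521. 238.] -0.259 [0.6111 0.0066] [ 0.601  -0.0318]
[548. 127. 535. 182.] -0.255 [0.6254 0.0604] [0.6141 0.0169]
[539. 130. 519. 212.] -0.272 [0.6189 0.0596] [ 0.6003 -0.007 ]
[577. 208. 531. 206.] -0.256 [ 0.6484 -0.0133] [ 0.61   -0.0032]
[352. 230. 317. 230.] -0.204 [0.4582 0.0047] [0.4287 0.0108]
```

Emit:
carry_out(rows=[[0.25,0.0026,-0.002,0,0,0,0.059],[0.25,0,0,0.01,0,0,0],[0.25,0,0,0.02,0,0,0],[0.25,0,0,0.025,0,0,0],[0.25,0,0,0.025,0,0,0],[0.25,0,0,0.025,0,0,0],[0.25,0,0,0.02,0,0,0],[0.25,0,0,0.01,0,0,0],[0.25,0,0,0.0055,0,0,0],[0.25,0,0,0,0,0,0]], newtons=12)

```text
t: 6.9
position: [0.4331, 0.052, 0.0602]
orientation: [0.793, 0.609, -0.0, -0.0]
ft_force: [0.5, 0.9, 1.1]
width: 0.247
finger_force: 0.0
```

```bash
python3 - <<'E'
from h import *
np.set_printoptions(precision=4,suppress=True)
s=get_state(); print(s["position"],s["ft_force"],s["width"],R.from_quat(s["orientation"]).as_matrix())
w=cam("wrist"); cv2.imwrite("pics/w3.png",w["image"])
# arc: rows from th=0, u forward, z up
th=np.linspace(0,1.65,31); u=-.177*np.cos(th); z=.177*np.sin(th)
E
```

```text
[0.4331 0.052  0.0602] [0.5246 0.8821 1.1451] 0.24729438376575913 [[ 0.2586  0.966  -0.0001]
 [ 0.966  -0.2586  0.    ]
 [ 0.     -0.0001 -1.    ]]
```

View pics/w3.png

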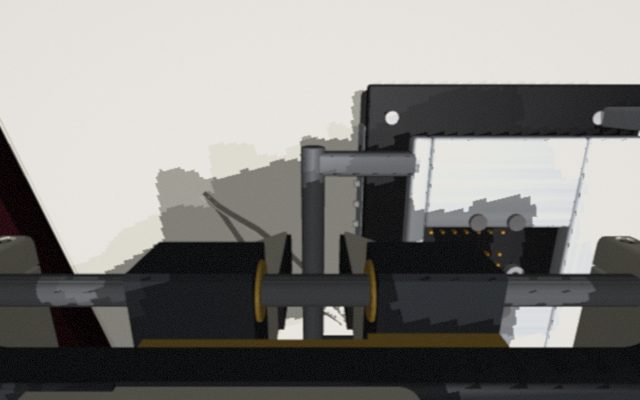

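The bar sits centred between the pads at (313,290), between its legs. Close and start the arc.

Emit:
carry_out(rows=[[0,0,0,0,0,0,0],[0,0,0,0,0,0,0],[0,0,0,0,0,0,0],[0,0,0,0,0,0,0],[0,0,0,0,0,0,0],[0,0,0.0001,-0.0053,0,0,0],[0,0,0.0002,-0.0053,0,0,0],[0,0,0.0006,-0.0071,0,0,0],[0,0,0.0011,-0.0088,0,0,0],[0,0,0,0,0,0,0]], newtons=12)

```text
t: 8.2
position: [0.434, 0.0518, 0.0873]
orientation: [0.793, 0.609, -0.0, -0.001]
ft_force: [-4.4, 3.6, -0.0]
width: 0.101
finger_force: 12.0
```

```bash
python3 - <<'E'
from h import *
np.set_printoptions(precision=4,suppress=True)
s=get_state(); print(s["position"],s["ft_force"],s["width"],s["finger_force"])
th=.15
for n in range(3):
    o=[]
    for k in range(10):
        b=th+.052; o.append((round(.177*(np.cos(th)-np.cos(b)),4),round(-.177*(np.sin(b)-np.sin(th)),4))); th=b
    print(round(th,3),o)
E
```

```text
[0.434  0.0518 0.0873] [-4.3578  3.6146 -0.0083] 0.10132955313859446 12.000478953123093
0.67 [(np.float64(0.0016), np.float64(-0.0091)), (np.float64(0.0021), np.float64(-0.009)), (np.float64(0.0025), np.float64(-0.0088)), (np.float64(0.003), np.float64(-0.0087)), (np.float64(0.0034), np.float64(-0.0085)), (np.float64(0.0039), np.float64(-0.0083)), (np.float64(0.0043), np.float64(-0.0081)), (np.float64(0.0047), np.float64(-0.0079)), (np.float64(0.0051), np.float64(-0.0076)), (np.float64(0.0055), np.float64(-0.0074))]
1.19 [(np.float64(0.0059), np.float64(-0.0071)), (np.float64(0.0063), np.float64(-0.0067)), (np.float64(0.0066), np.float64(-0.0064)), (np.float64(0.0069), np.float64(-0.0061)), (np.float64(0.0072), np.float64(-0.0057)), (np.float64(0.0075), np.float64(-0.0053)), (np.float64(0.0078), np.float64(-0.0049)), (np.float64(0.008), np.float64(-0.0045)), (np.float64(0.0083), np.float64(-0.0041)), (np.float64(0.0085), np.float64(-0.0036))]
1.71 [(np.float64(0.0086), np.float64(-0.0032)), (np.float64(0.0088), np.float64(-0.0027)), (np.float64(0.0089), np.float64(-0.0023)), (np.float64(0.009), np.float64(-0.0018)), (np.float64(0.0091), np.float64(-0.0013)), (np.float64(0.0092), np.float64(-0.0009)), (np.float64(0.0092), np.float64(-0.0004)), (np.float64(0.0092), np.float64(0.0001)), (np.float64(0.0092), np.float64(0.0006)), (np.float64(0.0091), np.float64(0.001))]
```

Emit:
carry_out(rows=[[0,0,0.0014,-0.0091,0,0,0],[0,0,0.002,-0.009,0,0,0],[0,0,0.0025,-0.0088,0,0,0],[0,0,0.003,-0.0087,0,0,0],[0,0,0.0034,-0.0085,0,0,0],[0,0,0.0039,-0.0083,0,0,0],[0,0,0.0043,-0.0081,0,0,0],[0,0,0.0047,-0.0079,0,0,0],[0,0,0.0051,-0.0076,0,0,0],[0,0,0.0055,-0.0074,0,0,0]])

```text
t: 9.45
position: [0.4671, 0.0429, 0.1708]
orientation: [0.793, 0.609, -0.002, -0.002]
ft_force: [-10.0, 4.6, 6.0]
width: 0.097
finger_force: 12.0
```

Emit:
carry_out(rows=[[0,0,-0.0028,-0.0007,0,0,0],[0,0,0.0067,-0.0083,0,0,0],[0,0,0.0072,-0.0079,0,0,0],[0,0,0.0076,-0.0074,0,0,0],[0,0,0.008,-0.0069,0,0,0],[0,0,0.0085,-0.0065,0,0,0],[0,0,0.0089,-0.006,0,0,0],[0,0,0.0091,-0.0053,0,0,0],[0,0,0.0096,-0.0049,0,0,0],[0,0,0.0097,-0.0042,0,0,0]])

```text
t: 10.7
position: [0.5406, 0.0231, 0.2286]
orientation: [0.793, 0.609, 0.0, 0.0]
ft_force: [-0.8, 1.5, 1.8]
width: 0.099
finger_force: 12.0
```

Emit:
carry_out(rows=[[0,0,0.0078,-0.0029,0,0,0],[0,0,0.0079,-0.0025,0,0,0],[0,0,0.008,-0.0022,0,0,0],[0,0,0.0081,-0.0018,0,0,0],[0,0,0.0082,-0.0014,0,0,0],[0,0,0.0083,-0.001,0,0,0],[0,0,0.0083,-0.0006,0,0,0],[0,0,0.0083,-0.0002,0,0,0],[0,0,0.0083,0.0002,0,0,0],[0,0,0.0083,0.0005,0,0,0]])

```text
t: 11.95
position: [0.6188, 0.0019, 0.24]
orientation: [0.793, 0.609, -0.0, 0.0]
ft_force: [0.3, -0.2, 1.0]
width: 0.099
finger_force: 12.0
```

```bash
python3 - <<'E'
from h import *
np.set_printoptions(precision=4,suppress=True)
s=get_state(); u=s["position"]@[.9656,-.26,0]; f=s["ft_force"]
print(u,s["position"],"th",np.arctan2(s["position"][2]-.064,.581-u),"Fu",f@[.9656,-.26,0],f,s["width"])
E
```

```text
0.5969856133870627 [0.6188 0.0019 0.24  ] th 1.6613791352346623 Fu 0.32324427498555003 [ 0.2845 -0.1867  0.9927] 0.09869788533458196
```

Emit:
carry_out(rows=[[0,0,0.0035,0.0004,0,0,0],[0,0,0.0034,0.0004,0,0,0],[0,0,0,0,0,0,0],[0.12,0,0.001,0.0001,0,0,0],[0.15,0,0.0014,0.0005,0,0,0],[0.18,0,0.0014,0.0005,0,0,0],[0.22,0,0.0018,0.0007,0,0,0],[0.26,0,0.0018,0.0008,0,0,0],[0.3,0,0.0018,0.0008,0,0,0],[0.34,0,0.0018,0.0009,0,0,0]])

```text
t: 13.2
position: [0.6357, -0.0024, 0.2349]
orientation: [0.793, 0.609, -0.0, -0.0]
ft_force: [-0.8, -0.7, 0.1]
width: 0.332
finger_force: 0.0
```

```bash
python3 - <<'E'
from h import *
np.set_printoptions(precision=4,suppress=True)
s=get_state(); u=s["position"]@[.9656,-.26,0]; f=s["ft_force"]
print(u,s["position"],"Fu",f@[.9656,-.26,0],f,s["width"])
w=cam("wrist"); a=w["image"]; cv2.imwrite("pics/w4.png",a)
E
```

```text
0.6144309858424996 [ 0.6357 -0.0024  0.2349] Fu -0.5451878540893822 [-0.7628 -0.7359  0.1387] 0.3322528710049671
```

View pics/w4.png

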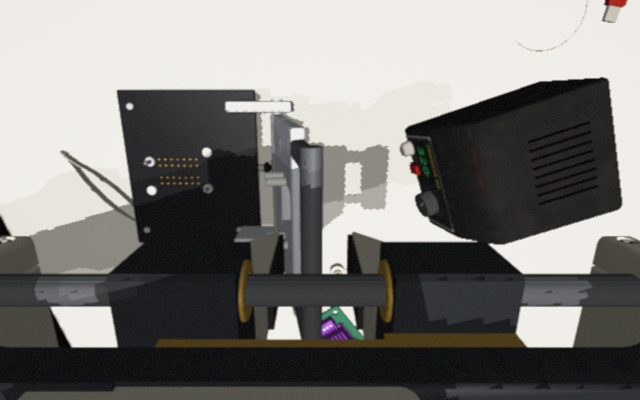

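The bar at column 312 lies free of both fingers (inner edges about 283 and 350). So the lid has left the front finger and seems to rest at about 1.76 rad. I'll open further slowly and check that it stays put.

Emit:
carry_out(rows=[[0.36,0,0,0,0,0,0],[0.39,0,0,0,0,0,0],[0.42,0,0,0,0,0,0],[0.45,0,0,0,0,0,0],[0.48,0,0,0,0,0,0],[0.52,0,0,0,0,0,0],[0.56,0,0,0,0,0,0],[0.6,0,0,0,0,0,0],[0.64,0,0,0,0,0,0],[0.68,0,0,0,0,0,0]])

```text
t: 14.5
position: [0.6355, -0.0023, 0.235]
orientation: [0.793, 0.609, -0.0, -0.0]
ft_force: [-0.4, 0.5, 0.3]
width: 0.67
finger_force: 0.0
```

```bash
python3 - <<'E'
from h import *
np.set_printoptions(precision=4,suppress=True)
w=cam("wrist"); a=w["image"]; cv2.imwrite("pics/w5.png",a); s=w["state"]; print(s["position"],s["width"],s["ft_force"])
b=cv2.imread("pics/w4.png")
for y in (170,190,210,225):
    print(y,b[y,285:335,1].astype(int)[::2],a[y,285:335,1].astype(int)[::2])
for c in (w,cam("top"),cam("scene")):
    for th in ("lid_bar","hinge","nest"): print(th,[(np.round(d["uv"],1),round(d["conf"],2)) for d in mark_of(c,th)[:2]])
E
```

```text
[ 0.6355 -0.0023  0.235 ] 0.6702369370295871 [-0.3965  0.5332  0.3124]
170 [ 79  77  80 109 137 141 140  99  62  76  89 103 123 136 141 124 108  91
  75 111 136 132 137 137 140] [ 76  78  82 106 137 142 144 117  61  77  87 103 124 133 144 126 108  94
  76 108 138 139 138 139 135]
190 [147 145 101  99 136 142 143 112  40  50  56  58  56  59  68  62  58  55
  54 120 139 138 140 137 139] [145 145 107  96 133 139 142 119  48  46  52  53  59  64  63  60  56  54
  50 103 141 138 139 137 139]
210 [143 143 141  99 132 144 142 115  44  46  55  56  57  63  65  61  55  51
  60 145 172 173 171 173 172] [142 146 140 100 125 139 144 130  54  46  53  54  62  63  63  61  59  53
  51 137 171 172 170 172 172]
225 [ 86  84  80  86 128 145 145 117  46  48  54  58  62  66  67  61  55  56
  60 149 192 223 240 239 240] [ 86  83  82  81 123 141 142 127  54  46  54  53  60  63  65  62  54  55
  52 139 194 207 238 239 238]
lid_bar [(array([312.2, 263. ]), 0.57), (array([337.2, 268.2]), 0.17)]
hinge [(array([278.4, 173.7]), 0.76)]
nest [(array([176.3, 171.6]), 0.58)]
lid_bar []
hinge []
nest [(array([323.5, 224.1]), 0.82)]
lid_bar [(array([319.9, 143.3]), 0.86), (array([406.4, 207.5]), 0.33)]
hinge [(array([307.9, 193.1]), 0.95), (array([285.9, 159.6]), 0.36)]
nest [(array([284.4, 220.1]), 0.63)]
```

The bar moved under half a pixel while the fingers opened away from it, so the lid rests on its stop at about 1.76 rad. Now I withdraw upward and turn toward the board.

Emit:
carry_out(rows=[[0.7,0,0,-0.02,0,0,0],[0.7,0,0,-0.03,0,0,0],[0.7,0,0,-0.03,0,0,0],[0.7,0,0,-0.03,0,0,0],[0.9,-0.022,-0.036,0,0,0,0],[0.9,-0.022,-0.036,0,0,0,0],[0.9,-0.022,-0.036,0,0,0,0],[0.9,-0.022,-0.036,0,0,0,0],[0.9,0,0,0,0,0,-0.18],[0.9,0,0,0,0,0,-0.18]])

```text
t: 16.35
position: [0.4733, -0.0503, 0.3456]
orientation: [0.67, 0.743, 0.0, 0.0]
ft_force: [0.4, -0.5, -1.4]
width: 0.903
finger_force: 0.0
```

Emit:
carry_out(rows=[[0.7,0,0,0,0,0,-0.17],[0.7,0,0,0,0,0,-0.17],[0.7,0,0,0,0,0,-0.17],[0.7,0,0,0,0,0,-0.17],[0.7,0,0,0,0,0,-0.17],[0.7,0,0,0,0,0,-0.17],[0.7,0,0,0,0,0,-0.15],[0.7,0,0,0,0,0,0],[0.7,0,0,0,0,0,0],[0.7,0,0,0,0,0,0]])

```text
t: 17.6
position: [0.4737, -0.05, 0.345]
orientation: [0.152, 0.988, 0.0, 0.0]
ft_force: [0.7, -0.5, 0.3]
width: 0.707
finger_force: 0.0
```

```bash
python3 - <<'E'
from h import *
np.set_printoptions(precision=4,suppress=True)
w=cam("wrist"); a=w["image"]; s=w["state"]; print(s["position"],R.from_quat(s["orientation"]).as_matrix(),s["joints"])
for th,z in dict(nest=.054,hinge=.074,sink_mid=.013,board_mid=0).items(): print(th,[(np.round(d["uv"],1),round(d["conf"],2),onplane(w,d["uv"],z)) for d in mark_of(w,th)[:3]])
cv2.imwrite("pics/w6.png",cv2.resize(a[0:300,80:560],(800,500),interpolation=cv2.INTER_CUBIC)); cv2.imwrite("pics/w6f.png",a)
hsv=cv2.cvtColor(a,cv2.COLOR_BGR2HSV); m=((hsv[...,0]>40)&(hsv[...,0]<95)&(hsv[...,1]>70)).astype(np.uint8)
for c in cv2.findContours(m,cv2.RETR_EXTERNAL,cv2.CHAIN_APPROX_NONE)[0]:
    if cv2.contourArea(c)>150:
        r=cv2.minAreaRect(c); P=np.array([onplane(w,p,.003) for p in cv2.boxPoints(r)])
        print(np.round(r[0]),P.mean(0),[round(np.linalg.norm(P[i]-P[i-1]),4) for i in (1,2)],[round(np.arctan2(*(P[i]-P[i-1])[[1,0]]),3) for i in range(4)])
n=pix(w,(.5075,.032,.054)); print("nest px pred",n)
E
```

```text
[ 0.4737 -0.05    0.345 ] [[-0.954   0.2998  0.    ]
 [ 0.2998  0.954   0.0001]
 [-0.      0.0001 -1.    ]] [ 0.0438  0.0533  0.0053  1.8256 -0.0004  1.2627  1.3156]
nest [(array([382.6, 158.1]), 0.73, array([0.504, 0.031, 0.054]))]
hinge []
sink_mid [(array([259.7, 181.9]), 0.7, array([ 0.494 , -0.1393,  0.013 ]))]
board_mid [(array([262.9, 183. ]), 0.86, array([ 0.4994, -0.1384,  0.    ])), (array([292.9, 258.4]), 0.33, array([ 0.6273, -0.1347,  0.    ]))]
[261. 180.] [ 0.4942 -0.1386  0.003 ] [np.float64(0.0479), np.float64(0.0682)] [np.float64(2.827), np.float64(1.313), np.float64(-0.289), np.float64(-1.827)]
nest px pred [384.0597 160.425 ]
```

View pics/w6.png

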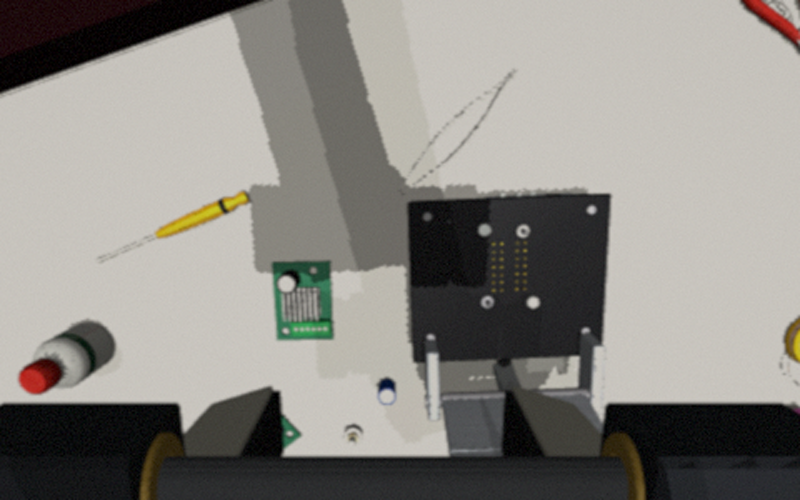

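The board at crop (302,300) has its capacitor on the robot side and its terminal toward the hinge. The nest shows pins at crop (523,230) and (487,301), rests at (485,230) and (533,302). Refining the pins:

```bash
python3 - <<'E'
from h import *
np.set_printoptions(precision=4,suppress=True)
w=cam("wrist"); a=w["image"]; g=cv2.cvtColor(a,cv2.COLOR_BGR2GRAY).astype(float); s=w["state"]
C={}
for k,(x,y) in dict(r1=(371,138),p2=(394,138),p1=(372,181),r2=(400,181)).items():
    sub=g[y-7:y+8,x-7:x+8]; wt=np.clip(sub-90,0,None); Y,X=np.mgrid[y-7:y+8,x-7:x+8]; c=np.array([(wt*X).sum(),(wt*Y).sum()])/wt.sum(); C[k]=c
    print(k,c,onplane(w,c,.054),onplane(w,c,.0605),sub.max())
P1,P2=onplane(w,C["p1"],.0605)[:2],onplane(w,C["p2"],.0605)[:2]
yaw=-.263; M=np.array([[np.cos(yaw),-np.sin(yaw)],[np.sin(yaw),np.cos(yaw)]])
d=P1-P2; print("len",np.linalg.norm(d),"exp",np.hypot(54,27),"yaw",np.arctan2(d[1],d[0])-np.arctan2(-27,54))
print("nest",P1-M@[.027,-.017],P2-M@[-.027,.010], "bar/hinge est",np.array([.581,.1628]), M@[.481,-0]+0)
u=np.array([.9656,-.26]);v=np.array([.26,.9656]); n=(P1+P2)/2-M@[0,-.0035]; print("nest uv",n@u,n@v)
A=s["position"]; print("tool",A, R.from_quat(s["orientation"]).as_matrix()[:2,:2])
cv2.imwrite("pics/w7.png",cv2.resize(np.hstack([a[125:195,355:415],a[150:220,225:300]]),None,fx=5,fy=5,interpolation=cv2.INTER_CUBIC))
E
```

```text
r1 [370.4673 137.6416] [0.4741 0.0229 0.054 ] [0.4731 0.0221 0.0605] 159.0
p2 [393.0915 138.1962] [0.4833 0.0499 0.054 ] [0.4821 0.0488 0.0605] 186.0
p1 [371.7468 180.2898] [0.528  0.0102 0.054 ] [0.5262 0.0097 0.0605] 163.0
r2 [399.4862 181.1569] [0.54   0.0445 0.054 ] [0.538  0.0434 0.0605] 201.0
len 0.05896175903533935 exp 60.37383539249432 yaw -0.2615850213767455
nest [0.5046 0.0331] [0.5056 0.0321] bar/hinge est [0.581  0.1628] [ 0.4645 -0.125 ]
nest uv 0.4792327361362008 0.16282019282499957
tool [ 0.4737 -0.05    0.345 ] [[-0.9544  0.2985]
 [ 0.2985  0.9544]]
```

View pics/w7.png

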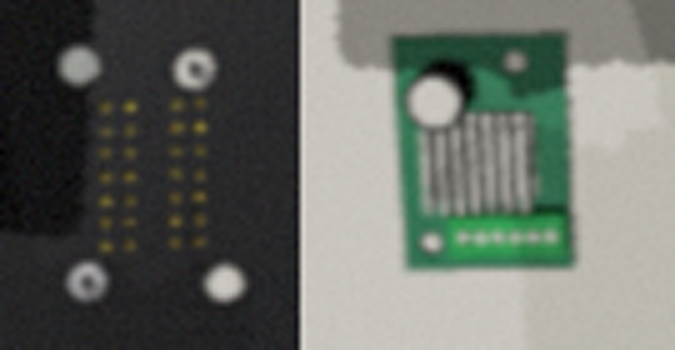

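Pins and rests match the given layout (spacing 59 mm against 60.4, yaw -0.262), so the nest is at about (0.505, 0.0325). Going over the board.

Emit:
carry_out(rows=[[0.6,-0.0046,-0.0079,0.028,0,0,-0.02],[0.6,-0.0046,-0.0079,0.028,0,0,0],[0.6,-0.0046,-0.0079,0.028,0,0,0],[0.6,-0.0046,-0.0079,0.028,0,0,0],[0.6,-0.0046,-0.0079,0.028,0,0,0],[0.6,-0.0046,-0.0079,0.028,0,0,0],[0.6,-0.0046,-0.0079,0.028,0,0,0],[0.6,-0.0046,-0.0079,0.028,0,0,0],[0.6,-0.0046,-0.0079,0.028,0,0,0],[0.6,-0.0046,-0.0079,0.028,0,0,0]])

```text
t: 19.15
position: [0.496, -0.1391, 0.0641]
orientation: [0.141, 0.99, -0.0, 0.0]
ft_force: [-0.4, -0.1, 0.1]
width: 0.601
finger_force: 0.0
```

```bash
python3 - <<'E'
from h import *
np.set_printoptions(precision=4,suppress=True)
w=cam("wrist"); a=w["image"]; s=w["state"]; M=R.from_quat(s["orientation"]).as_matrix(); print(s["position"],M[:2,:2])
for th,z in dict(sink_mid=.013,board_mid=0).items(): print(th,[(np.round(d["uv"],1),round(d["conf"],2),onplane(w,d["uv"],z),M.T@(onplane(w,d["uv"],z)-s["position"])) for d in mark_of(w,th)[:2]])
hsv=cv2.cvtColor(a,cv2.COLOR_BGR2HSV); m=((hsv[...,0]>40)&(hsv[...,0]<95)&(hsv[...,1]>70)).astype(np.uint8)
for c in cv2.findContours(m,cv2.RETR_EXTERNAL,cv2.CHAIN_APPROX_NONE)[0]:
    if cv2.contourArea(c)>500:
        r=cv2.minAreaRect(c); P=np.array([onplane(w,p,.003) for p in cv2.boxPoints(r)])
        print(np.round(cv2.boxPoints(r)),P.mean(0),M.T@(P.mean(0)-s["position"]),[round(np.linalg.norm(P[i]-P[i-1]),4) for i in (1,2)],[round(np.arctan2(*(P[i]-P[i-1])[[1,0]]),3) for i in range(4)])
cv2.imwrite("pics/w8.png",a)
E
```

```text
[ 0.496  -0.1391  0.0641] [[-0.9602  0.2792]
 [ 0.2792  0.9602]]
sink_mid [(array([315.2, 213.7]), 0.79, array([ 0.4939, -0.1384,  0.013 ]), array([0.0021, 0.0001, 0.0511]))]
board_mid [(array([317.2, 210.5]), 0.93, array([ 0.4964, -0.1378,  0.    ]), array([-0.0001,  0.0014,  0.0641])), (array([579.2, 171.9]), 0.28, array([0.5182, 0.0306, 0.    ]), array([0.0261, 0.1692, 0.0641]))]
[[277. 156.]
 [355. 156.]
 [355. 257.]
 [277. 257.]] [ 0.494  -0.1379  0.003 ] [0.0022 0.0006 0.0611] [np.float64(0.0487), np.float64(0.069)] [np.float64(2.829), np.float64(1.288), np.float64(-0.252), np.float64(-1.853)]
```

View pics/w8.png

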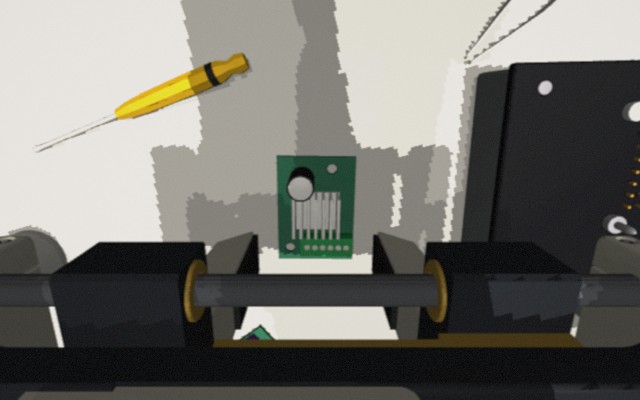

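The board is square under the gripper at (316,206), 2 mm off in tool x, with the sink between the fingers. Descend and close.

Emit:
carry_out(rows=[[0.6,0.002,0.0006,0.012,0,0,0],[0.6,0,0,0.014,0,0,0],[0.6,0,0,0.014,0,0,0],[0.6,0,0,0.01,0,0,0],[0.6,0,0,0.006,0,0,0],[0.6,0,0,0.002,0,0,0],[0.2,0,0,0,0,0,0],[0.2,0,0,0,0,0,0],[0.2,0,0,0,0,0,0],[0.2,0,0,0,0,0,0]], newtons=12)

```text
t: 20.55
position: [0.4941, -0.1377, 0.0073]
orientation: [0.141, 0.99, -0.0, 0.0]
ft_force: [0.5, 0.1, 1.0]
width: 0.315
finger_force: 12.0
```

Emit:
carry_out(rows=[[0.2,0,0,-0.015,0,0,0],[0.2,0,0,-0.03,0,0,0],[0.2,0,0,-0.03,0,0,0],[0.2,0,0,-0.03,0,0,0],[0.2,0,0,-0.015,0,0,-0.0205],[0.2,0.0026,0.0193,0,0,0,0],[0.2,0.0026,0.0193,0,0,0,0],[0.2,0.0026,0.0193,0,0,0,0],[0.2,0.0026,0.0193,0,0,0,0],[0.2,0,0,0,0,0,0]])

```text
t: 21.8
position: [0.5037, -0.0587, 0.1269]
orientation: [0.129, 0.992, 0.0, -0.0]
ft_force: [-0.4, 0.2, -1.3]
width: 0.314
finger_force: 12.0
```

```bash
python3 - <<'E'
from h import *
np.set_printoptions(precision=4,suppress=True)
w=cam("wrist"); a=w["image"]; s=w["state"]; M=R.from_quat(s["orientation"]).as_matrix(); T=s["position"]; print(T,M,s["width"],s["ft_force"])
yaw=-.2625; F=np.array([[np.cos(yaw),-np.sin(yaw),0],[np.sin(yaw),np.cos(yaw),0],[0,0,1]])
nest=np.array([.505,.0325,.054]); L={}
g=cv2.cvtColor(a,cv2.COLOR_BGR2GRAY).astype(float)
for k,o in dict(p1=(.027,-.017,.007),p2=(-.027,.01,.007),r1=(-.027,-.017,0),r2=(.027,.017,0)).items(): L[k]=pix(w,nest+F@o); print(k,L[k])
for th,z in dict(nest=.054).items(): print(th,[(np.round(d["uv"],1),round(d["conf"],2),onplane(w,d["uv"],z)) for d in mark_of(w,th)[:2]])
zb=T[2]-.0073
hsv=cv2.cvtColor(a,cv2.COLOR_BGR2HSV); m=((hsv[...,0]>40)&(hsv[...,0]<95)&(hsv[...,1]>70)).astype(np.uint8)
for c in cv2.findContours(m,cv2.RETR_EXTERNAL,cv2.CHAIN_APPROX_NONE)[0]:
    if cv2.contourArea(c)>500:
        r=cv2.minAreaRect(c); P=np.array([M.T@(onplane(w,p,zb+.003)-T) for p in cv2.boxPoints(r)])
        print(np.round(cv2.boxPoints(r),1),P,P.mean(0))
for th,z in dict(sink_mid=zb+.013,board_mid=zb).items(): print(th,[(np.round(d["uv"],1),round(d["conf"],2),M.T@(onplane(w,d["uv"],z)-T)) for d in mark_of(w,th)[:2]])
cv2.imwrite("pics/w9f.png",a); cv2.imwrite("pics/w9.png",cv2.resize(a[60:310,220:620],(800,500),interpolation=cv2.INTER_CUBIC))
E
```

```text
[ 0.5037 -0.0587  0.1269] [[-0.9668  0.2556 -0.0006]
 [ 0.2556  0.9668  0.0007]
 [ 0.0008  0.0006 -1.    ]] 0.3138542235340303 [-0.3861  0.1857 -1.3114]
p1 [421.6177 216.6514]
p2 [472.0657 135.5263]
r1 [425.7279 134.1433]
r2 [468.0262 213.4909]
nest [(array([448.3, 177.4]), 0.89, array([0.5067, 0.0327, 0.054 ]))]
[[264. 179.]
 [369. 179.]
 [369. 234.]
 [264. 234.]] [[ 0.0354 -0.024   0.0043]
 [ 0.0354  0.0254  0.0043]
 [ 0.0076  0.0266  0.0043]
 [ 0.0076 -0.0251  0.0043]] [0.0215 0.0007 0.0043]
sink_mid [(array([314.4, 257.6]), 0.61, array([-0.0003, -0.0003, -0.0057]))]
board_mid [(array([316.2, 249.6]), 0.85, array([-0.0021,  0.0006,  0.0073]))]
```

View pics/w9.png

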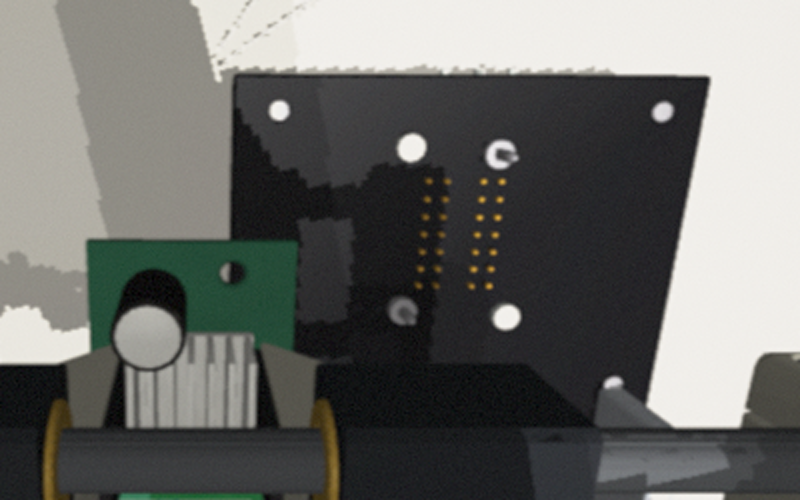

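The crop shows the held board with its small hole at (232,272) and its -x edge at row 240. Pin discs are at (500,154), with the tip at (512,156), and at (402,311), with the tip at (408,317). Comparing hole and pins in the same camera:

```bash
python3 - <<'E'
from h import *
np.set_printoptions(precision=4,suppress=True,linewidth=200)
w=cam("wrist"); w["image"]=a=cv2.imread("pics/w9f.png"); s=w["state"]; M=R.from_quat(s["orientation"]).as_matrix(); T=s["position"]; zb=T[2]-.0073
yaw=-.2625; F=np.array([[np.cos(yaw),-np.sin(yaw)],[np.sin(yaw),np.cos(yaw)]])
g=cv2.cvtColor(a,cv2.COLOR_BGR2GRAY).astype(float)
def cen(x,y,r,t):
    sub=g[y-r:y+r+1,x-r:x+r+1]; wt=(sub>t)*1.; Y,X=np.mgrid[y-r:y+r+1,x-r:x+r+1]; return np.array([(wt*X).sum(),(wt*Y).sum()])/wt.sum()
for k,(x,y,t) in dict(p2=(470,137,100),r1=(426,134,100),r2=(473,218,100),p1=(421,215,60)).items():
    sub=(g[y-13:y+14,x-13:x+14]>t).astype(np.uint8); c=max(cv2.findContours(sub,cv2.RETR_EXTERNAL,cv2.CHAIN_APPROX_NONE)[0],key=cv2.contourArea)
    (cx,cy),r=cv2.minEnclosingCircle(c); p=np.array([cx+x-13,cy+y-13]); q=onplane(w,p,.054); print(k,p,r,q,"nest frame",F.T@(q[:2]-[.505,.0325]))
for k,p,o in (("tip2",(476,138),(-.027,.01)),("tip1",(424.3,218.5),(.027,-.017))):
    q=onplane(w,p,.0635); print(k,q,"nest from it",q[:2]-F@o)
h=np.array([336,196]); print("hole",[M.T@(onplane(w,h,zb+d)-T) for d in (.003,.0015)])
print(g[190:204,328:346].astype(int)); print(g[130:146,462:482].astype(int)); print(g[206:226,412:432].astype(int))
E
```

```text
p2 [470.2857 137.2857] 8.177969932556152 [0.4843 0.0477 0.054 ] nest frame [-0.024   0.0093]
r1 [425.2941 133.3529] 7.823850631713867 [0.4742 0.02   0.054 ] nest frame [-0.0265 -0.0201]
r2 [473.  218.5] 7.159010887145996 [0.5404 0.0415 0.054 ] nest frame [0.0318 0.0178]
p1 [421.5 215.5] 7.7782745361328125 [0.5289 0.0075 0.054 ] nest frame [ 0.0296 -0.0179]
tip2 [0.4835 0.0474 0.0635] nest from it [0.507  0.0307]
tip1 [0.5275 0.0069 0.0635] nest from it [0.5059 0.0303]
hole [array([0.0271, 0.01  , 0.0043]), array([0.0266, 0.0101, 0.0058])]
[[ 63  60  59  59  59  55  52  50  45  45  48  50  56  58  63  60  61  62]
 [ 62  62  58  59  68  75  66  35  24  33  33  40  49  53  59  61  65  61]
 [ 61  59  60  71  96 107  88  48  16  21  25  31  35  45  52  58  61  63]
 [ 61  58  73  98 119 125  93  44  17  18  18  21  24  40  43  55  61  61]
 [ 61  62  90 121 137 128  95  45  12  27  21  23  23  34  41  52  62  63]
 [ 58  69 104 136 140 122  87  39  13  21  19  21  26  26  40  47  54  62]
 [ 59  69 108 135 140 120  80  33  18  15  19  20  16  29  38  49  58  63]
 [ 55  70 102 131 139 116  76 
[... 2785 characters left out ...]
69  73  75  78  74  47  25  18  17]
 [ 19  19  43  81 107 118 112  99  83  68  68  71  77  83  77  60  35  22  13  20]
 [ 18  15  25  59  92 111 112 110  99  86  72  76  81  87  87  71  34  12  15  17]
 [ 25  20  18  36  65  90 106 111 107  96  83  77  85  95  97  75  37  15  21  17]
 [ 17  20  19  16  33  54  74  91  99  96  86  68  76  91  92  69  33  17  17  20]
 [ 20  15  16  17  20  14  31  50  58  58  52  43  50  52  55  38  22  15  21  19]
 [ 14   9  25  17  17  16  13  21  25  20  25  15  17  23  23  19  17  13  13  15]
 [ 16  19  20  21  20  17  23  19  16  16  21  17  15  21  14  20  21  16  17  19]
 [ 11  20  20  15  20  16  24  19  16  20  20  18  19  18  15  19  19  21  14  19]]
```

Emit:
carry_out(rows=[[0.2,0.004,0.0176,0,0,0,0],[0.2,0.004,0.0176,0,0,0,0],[0.2,0.004,0.0176,0,0,0,0],[0.2,0.004,0.0176,0,0,0,0],[0.2,0.0042,0.0173,0,0,0,0.004],[0.2,0,0,0.015,0,0,0],[0.2,0,0,0.015,0,0,0],[0.2,0,0,0.012,0,0,0],[0.2,0,0,0.008,0,0,0],[0.2,0,0,0,0,0,0]])

```text
t: 23.3
position: [0.5064, 0.0291, 0.0761]
orientation: [0.133, 0.991, -0.0, -0.001]
ft_force: [-0.1, -0.6, -0.8]
width: 0.313
finger_force: 12.0
```

```bash
python3 - <<'E'
from h import *
np.set_printoptions(precision=4,suppress=True)
F=[]
for i in range(4):
    w=cam("wrist"); s=w["state"]; F.append(s["ft_force"])
M=R.from_quat(s["orientation"]).as_matrix(); T=s["position"]; print(T,np.mean(F,0),s["width"]); print(M)
e=M.T@(np.array([.5066,.0313,0.0])-T); print("err tool",e)
cv2.imwrite("pics/w10f.png",w["image"])
E
```

```text
[0.5074 0.0295 0.0773] [ 0.24    0.5407 -1.0674] 0.31582443086154466
[[-0.9647  0.2632  0.0006]
 [ 0.2632  0.9647  0.0001]
 [-0.0006  0.0002 -1.    ]]
err tool [0.0013 0.0015 0.0773]
```

```bash
python3 - <<'E'
from h import *
np.set_printoptions(precision=4,suppress=True)
P=[];F=[]
for i in range(8):
    w=cam("wrist"); s=get_state(); P.append(s["position"]); F.append(s["ft_force"])
P=np.array(P); print(P,P.mean(0),np.mean(F,0)); M=R.from_quat(s["orientation"]).as_matrix()
print("err tool",M.T@(np.array([.5066,.0313,P[:,2].mean()])-P.mean(0)))
E
```

```text
[[0.5076 0.0296 0.0775]
 [0.5075 0.0296 0.0775]
 [0.5074 0.0296 0.0774]
 [0.5074 0.0296 0.0774]
 [0.5073 0.0296 0.0773]
 [0.5073 0.0296 0.0773]
 [0.5072 0.0296 0.0772]
 [0.5071 0.0296 0.0771]] [0.5073 0.0296 0.0773] [ 0.1757 -0.0186 -0.902 ]
err tool [ 0.0012  0.0014 -0.    ]
```

Emit:
carry_out(rows=[[0.2,0.0008,0.0014,0,0,0,0],[0.2,0,0,0,0,0,0],[0.2,0,0,0,0,0,0],[0.2,0,0,0.0015,0,0,0],[0.2,0,0,0.0015,0,0,0],[0.2,0,0,0.0015,0,0,0],[0.2,0,0,0.0015,0,0,0],[0.2,0,0,0.0015,0,0,0],[0.2,0,0,0,0,0,0],[0.2,0,0,0,0,0,0]])

```text
t: 25.15
position: [0.5069, 0.0318, 0.0696]
orientation: [0.132, 0.991, 0.0, 0.0]
ft_force: [0.8, 3.2, -0.5]
width: 0.318
finger_force: 12.0
```

```bash
cat > st.py <<'E'
from h import *
np.set_printoptions(precision=4,suppress=True)
P=[];F=[]
for i in range(4):
    camera("wrist"); s=get_state(); P.append(s["position"]); F.append(s["ft_force"])
P=np.array(P); M=R.from_quat(s["orientation"]).as_matrix()
print(s["t"],P[0],P[-1],"F",np.mean(F,0),"tool",M.T@np.mean(F,0),s["wrist_torque"],s["width"])
print("err tool",M.T@(np.array([.5066,.0313,P[-1,2]])-P[-1]),"tilt",M[2])
E
python3 st.py
```

```text
25.35 [0.507  0.0317 0.0697] [0.507  0.0317 0.0696] F [0.8147 3.2314 0.4067] tool [ 0.0626  3.3322 -0.4044] [ 0.8689 -0.1664  0.0744] 0.3143267358982669
err tool [ 0.0002 -0.0005 -0.    ] tilt [-0.0004  0.0007 -1.    ]
```

The pins have entered the holes (the board's underside is below their tips) with about 3 N sideways toward +y. I'll yield that way and lower on.

Emit:
carry_out(rows=[[0.2,0,0.0008,0,0,0,0],[0.2,0,0,0,0,0,0],[0.2,0,0,0.001,0,0,0],[0.2,0,0,0.001,0,0,0],[0.2,0,0,0.001,0,0,0],[0.2,0,0,0,0,0,0],[0.2,0,0,0,0,0,0],[0.2,0,0,0,0,0,0],[0.2,0,0,0,0,0,0],[0.2,0,0,0,0,0,0]])

```text
t: 26.6
position: [0.5069, 0.0327, 0.0664]
orientation: [0.132, 0.991, 0.0, -0.0]
ft_force: [-0.2, 6.2, 2.0]
width: 0.32
finger_force: 12.0
```

```bash
python3 st.py
```

```text
26.8 [0.5069 0.0326 0.0664] [0.5069 0.0327 0.0664] F [-0.0919  4.8019  1.6371] tool [ 1.3487  4.6107 -1.6338] [ 1.1913 -0.0301  0.0938] 0.31494082985644223
err tool [-0.     -0.0014 -0.    ] tilt [ 0.0001  0.0007 -1.    ]
```

Emit:
carry_out(rows=[[0.2,0.0003,0.0012,0,0,0,0],[0.2,0,0,0,0,0,0],[0.2,0,0,0.001,0,0,0],[0.2,0,0,0.001,0,0,0],[0.2,0,0,0,0,0,0],[0.2,0,0,0,0,0,0],[0.2,0,0,0,0,0,0],[0.2,0,0,0,0,0,0],[0.2,0,0,0,0,0,0],[0.2,0,0,0,0,0,0]])

```text
t: 28.05
position: [0.5068, 0.033, 0.0644]
orientation: [0.133, 0.991, -0.0, -0.0]
ft_force: [0.6, 1.5, -1.2]
width: 0.316
finger_force: 12.0
```

```bash
python3 st.py
```

```text
28.25 [0.5068 0.033  0.0645] [0.5068 0.033  0.0645] F [ 0.5947  1.0086 -1.2639] tool [-0.3084  1.1298  1.2636] [ 0.2571 -0.0361  0.021 ] 0.3159146380951603
err tool [-0.0003 -0.0017  0.    ] tilt [ 0.0002 -0.0002 -1.    ]
```

Emit:
carry_out(rows=[[0.2,0,0.0003,0,0,0,0],[0.2,0,0,0.0008,0,0,0],[0.2,0,0,0.0008,0,0,0],[0.2,0,0,0.0008,0,0,0],[0.2,0,0,0.0005,0,0,0],[0.2,0,0,0,0,0,0],[0.2,0,0,0,0,0,0],[0.2,0,0,0,0,0,0],[0.2,0,0,0,0,0,0],[0.2,0,0,0,0,0,0]])

```text
t: 29.5
position: [0.507, 0.0334, 0.0616]
orientation: [0.133, 0.991, 0.0, -0.0]
ft_force: [0.1, 0.1, -0.6]
width: 0.316
finger_force: 12.0
```

```bash
python3 st.py
```

```text
29.7 [0.507  0.0334 0.0616] [0.507  0.0334 0.0616] F [-0.0105 -0.2627 -0.5833] tool [-0.059  -0.2562  0.5833] [-0.0043 -0.0013  0.1011] 0.3146637762649066
err tool [-0.0002 -0.0022 -0.    ] tilt [ 0.  0. -1.]
```

Emit:
carry_out(rows=[[0.2,0,0,0.0006,0,0,0],[0.2,0,0,0.0006,0,0,0],[0.2,0,0,0,0,0,0],[0.2,0,0,0,0,0,0],[0.2,0,0,0,0,0,0],[0.2,0,0,0,0,0,0],[0.2,0,0,0,0,0,0],[0.2,0,0,0,0,0,0],[0.2,0,0,0,0,0,0],[0.2,0,0,0,0,0,0]])

```text
t: 30.95
position: [0.5071, 0.0334, 0.0613]
orientation: [0.133, 0.991, 0.0, 0.0]
ft_force: [-3.2, 0.3, 8.5]
width: 0.314
finger_force: 12.0
```

```bash
python3 st.py
```

```text
31.15 [0.507  0.0334 0.0613] [0.5071 0.0334 0.0613] F [-3.0331 -0.4484  8.5956] tool [ 2.8069 -1.2301 -8.5961] [-0.0476  0.6521  0.0048] 0.3154504152724164
err tool [-0.0001 -0.0022 -0.    ] tilt [-0.0002  0.0001 -1.    ]
```

Seated: contact of about 9 N at exactly the expected height, TCP 0.0613. I ease off, release and rise.

Emit:
carry_out(rows=[[0.2,0,0,-0.0008,0,0,0],[0.2,0,0,0,0,0,0],[0.34,0,0,0,0,0,0],[0.38,0,0,0,0,0,0],[0.45,0,0,0,0,0,0],[0.55,0,0,0,0,0,0],[0.6,0,0,0,0,0,0],[0.6,0,0,-0.01,0,0,0],[0.6,0,0,-0.02,0,0,0],[0.6,0,0,-0.03,0,0,0]])

```text
t: 32.4
position: [0.5063, 0.0333, 0.1218]
orientation: [0.133, 0.991, -0.0, -0.001]
ft_force: [0.9, 0.2, -0.4]
width: 0.603
finger_force: 0.0
```

Emit:
carry_out(rows=[[0.6,0,0,-0.03,0,0,0],[0.6,0,0,-0.03,0,0,0],[0.6,0,0,-0.03,0,0,0],[0.6,0.02,0,-0.03,0,0,0],[0.6,0.02,0,-0.03,0,0,0],[0.6,0.01,0,-0.02,0,0,0],[0.6,0,0,0,0,0,0],[0.6,0,0,0,0,0,0],[0.6,0,0,0,0,0,0],[0.6,0,0,0,0,0,0]])

```text
t: 33.65
position: [0.4585, 0.0464, 0.2903]
orientation: [0.133, 0.991, -0.0, -0.001]
ft_force: [-0.2, 0.2, -0.1]
width: 0.6
finger_force: 0.0
```

```bash
python3 - <<'E'
from h import *
np.set_printoptions(precision=4,suppress=True)
w=cam("wrist"); a=w["image"]; print(w["state"]["position"])
for th,z in dict(nest=.054,board_mid=.054,sink_mid=.067).items(): print(th,[(np.round(d["uv"],1),round(d["conf"],2),onplane(w,d["uv"],z)) for d in mark_of(w,th)[:2]])
hsv=cv2.cvtColor(a,cv2.COLOR_BGR2HSV); m=((hsv[...,0]>40)&(hsv[...,0]<95)&(hsv[...,1]>70)).astype(np.uint8)
for c in cv2.findContours(m,cv2.RETR_EXTERNAL,cv2.CHAIN_APPROX_NONE)[0]:
    if cv2.contourArea(c)>400:
        r=cv2.minAreaRect(c); P=np.array([onplane(w,p,.057) for p in cv2.boxPoints(r)])
        print(P.mean(0),[round(np.linalg.norm(P[i]-P[i-1]),4) for i in range(4)],[round(np.arctan2(*(P[i]-P[i-1])[[1,0]]),3) for i in range(4)])
s=cam("scene"); print([(np.round(d["uv"],1),round(d["conf"],2)) for d in mark_of(s,"lid_bar")[:2]])
y=a[40:300,150:570]; z=s["image"][120:250,220:430]
cv2.imwrite("pics/end.png",np.vstack([cv2.resize(y,(480,297)),cv2.resize(z,(480,297))]))
E
```

```text
[0.4585 0.0464 0.2903]
nest []
board_mid [(array([317.9, 206. ]), 0.97, array([0.5088, 0.0358, 0.054 ])), (array([ 99.7, 165. ]), 0.74, array([ 0.3969, -0.19  ,  0.054 ]))]
sink_mid [(array([313.6, 207. ]), 0.73, array([0.5047, 0.0318, 0.067 ]))]
[0.5061 0.033  0.057 ] [np.float64(0.0546), np.float64(0.0741), np.float64(0.052), np.float64(0.0741)] [np.float64(-1.836), np.float64(2.858), np.float64(1.305), np.float64(-0.249)]
[(array([319.4, 141.1]), 0.98)]
```

View pics/end.png

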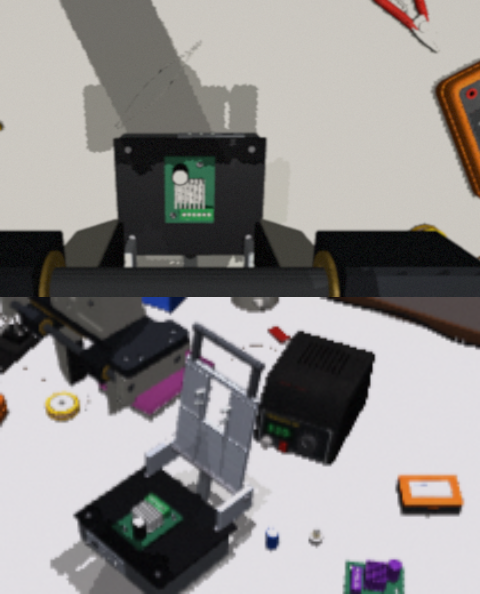

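The final picture shows the board square on the nest, terminal toward the hinge, and the lid leaning back on its stop. Handing in.

```bash
python3 -c "
from bench import *
print(job_done())"
```

```text
the job is handed in; nothing more can be done
None
```

I handed the job in at about 34 s: by my own measurements the lid leans at rest on its stop near 1.76 rad and the board is seated flat on its pins, terminal to the hinge, but no verdict came back, and I viewed 11 pictures, one over the limit of 10.

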